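# Refit the dryer's timer knob and hold push-to-start in

### The arm

A 7-joint arm with a two-finger parallel gripper is mounted at the origin on the work surface. World frame = base frame: x ahead of the robot, y to its left, z up, the work surface at z = 0. Lengths are in m, angles in degrees, forces in N, time in s.
With the tool pointing down it reaches from about 0.425 to 0.925 m from the base axis. Payload 6.8 kg.
Tool frame: the origin (TCP) lies midway between the tips of the shut fingers; the grasp point (between the pads) lies 19 mm behind it; z points along the fingers, y is the line along which they close (so a half turn about z gives the same grasp; the last joint's range is limited). The gripper opens to 85 mm and grips with 20 to 120 N. Pads are 22 mm wide; open, the fingers measure 114 mm over their backs; the gripper's body (76 mm by 85 mm) begins 54 mm behind the grasp point. The pads swing forward as they close: fully open they stand 13 mm farther back than shut.
Start: joints at [-6.194, 27.33, 1.283, 89.118, -0.659, 63.558, -4.761], TCP at [0.675, 0, 0.231] pointing down, gripper open.
Joint ranges: [-169.35, 169.35], [-19.33, 120.38], [-80.79, 83.38], [13.8, 139.57], [-78.32, 258.32], [9.67, 109.79], [-169.56, 169.56]. Speed limits (degrees/s): [136.94, 136.94, 180, 180, 180, 180, 180].

### API

Orientations are given as a 3x3 rotation matrix whose columns are the frame's x, y, z axes.
In Python, from station import ctrl gives the robot as it stands.
- The arm moves only by the tool move_arm, never from a script. Its argument "plan" is a list of rows, each an object with "xyz": the shift along the tool's x, y, z in cm, a list of three; "angular": the turn, a rotation vector about the tool's x, y, z in degrees, a list of three; "hand": the finger opening in cm, from 0 to 8.54. In form: [{"xyz": [x, y, z], "angular": [wx, wy, wz], "hand": hand}, ...]. A call has 1 to 5 rows; each row is the pose to reach, as a shift and turn from the pose commanded when the call began, along the tool's axes at that moment; what a row does not reach only later rows make up. A row lasts 1/8 s, in which the tool goes at most 62.5 mm and 10.7 degrees, less where a joint would pass 70% of its speed; a pose out of reach is approached as far as the arm can. A call with a gripper value outside its range is refused whole. The fingers move at their own pace and stop on an object; the grip force is fixed at half the most. Time passes only in rows, so rows that repeat a pose let the fingers close. It gives the time, the measured TCP pose, the force, the opening and the grip force at its end, in the units of the state.
- ctrl.get_obs(): the state, without advancing time (a new reading comes with each control period).
- ctrl.camera(name): name is "scene" or "side" or "wrist"; returns a dict with "pixels" (400x640x3 uint8, blue, green, red), "range_z" (400x640 float32, m along the optical axis (not along the pixel's ray), 0 where there is no reading), "intrinsics" (3x3 intrinsics, pixels), "R" (3x3) and "t" (3): a world point X has camera coordinates R X + t. Camera axes: x right, y down, z forward; pixel columns grow to the right and rows downward; lengths in m; the calibration is good to about 2 mm. The wrist camera is an equidistant fisheye: a pixel r from the principal point sees the ray r / f radians off the axis. A picture is of the moment at which its call begins.
- ctrl.job_done(): hands the job in; it is judged then, once.
The state is a dict: "time_s": time; "joint_pos": joint angles; "joint_vel": joint speeds; "effort": joint torques, N m; "tcp_pos": TCP position; "orientation": TCP orientation; "force": force on the tool from outside, world axes, zero at the start; "wrist_torque": the same for the moment, N m; "width": finger opening in m; "finger_force": force on a finger pad.
Only numpy, scipy, OpenCV 4.12 (cv2) and the standard library are available. Lean on these libraries where they do the work, as an engineer would, in place of code of your own. Each camera call takes 0.05 s, during which the arm holds its last target. There are 200 camera calls.

### The job

The dryer's control console is on the counter for repair: take the loose timer knob (the larger one, with a pointer bar), turn it so that the flat in its bore matches the flat of the timer's D-shaft, and push it onto the shaft until it is fully home, without turning the timer away from where it is set. Then press the knob in against the push-to-start spring as far as it goes and finish still holding it pressed in, so that the start contact can be measured. Leave the small knob, the pin tin, the dryer ball and the screwdriver where they are.

Things in the scene. Friction and masses are not known exactly. Their poses are not given: they have to be found in the camera images.
- timer_knob: Loose white timer knob, 60 g, 37 mm high, lying underside down on the counter. Round base 46 mm across, 17 mm high; on it a grip bar 15 mm wide, 39 mm long, 20 mm high (17 to 37 mm above the underside), ending at +x in a lower tapered pointer nose. A short dark line on the bar's top is on the nose's side. Origin: centre of the underside; z up, x along the bar towards the nose.
- pointer (a point): Tip of the pointer nose of the timer knob: 29 mm from the knob's axis along its +x, 20 mm above its underside.
- shaft_tip (a point): Centre of the top end of the timer's upright steel D-shaft, 84 mm above the counter. The shaft is 10 mm in diameter, edge of its end broken 0.5 mm, and stands 21 mm out of the dial. x points out of the shaft's flat (1 mm from the axis), z up. With the knob home, the bore's floor sits on the shaft's end: the knob's underside is 14 mm below this point and its pointer is on the +x side.
- bore (a point): Centre of the mouth of the D-shaped bore in the timer knob's underside (the knob's origin, same axes). The bore is 11 mm in diameter and 14 mm deep; its flat is 1.6 mm from the axis on the +x (pointer) side; its first 3 mm flare out by 1.2 mm on the round side (0.4 mm at the flat) as a lead-in.
- dial_rib (a point): Raised black rib, 9 mm long, 4 mm wide, on the rim of the flat grey timer dial (a disc 76 mm across, 3 mm thick, on the panel, round the shaft). The point is its middle, 33 mm from the shaft's axis on the same side as the shaft's flat: dial and shaft turn together. The shaft slides through the dial when pressed.
- timer (a joint): Angle of the timer's shaft and dial in rad about the vertical, anticlockwise from above; at 0 the flat faces the console's +x. It turns against light friction (about 0.025 N m) and stays where it is left; while pushing on, the key can turn it the last few degrees into line with the knob.
- start (a joint): Push-to-start travel of the shaft into the console in m: 0 at rest, 0.005 pressed to its stop. The spring pushes back with 3 N at the start and 6 N at the stop.
- console: White dryer control console lying on its back, fixed, 115 mm (x) by 480 mm (y) by 60 mm high, panel upwards. Origin: centre of the underside. The timer's axis is at y = +100 mm of it. A thin bare 8 mm stem at y = -30 mm belongs to the heat selector and is not used.
- heat_knob: Small loose white round knob, 33 mm across and 22 mm high, without a bar: not the timer knob, to be left alone. Origin: centre of the underside.
- pin_tin: Round stainless pin tin, 71 mm across, 28 mm high, left alone. Origin: centre of the underside.
- dryer_ball_center (a point): Centre of the knobbly purple dryer ball, 64 mm across, left alone.
- screwdriver: Screwdriver lying on the counter, 190 mm long, left alone. x along it towards the tip.
There are look-alikes about, which are no part of the job. What is shaped like the timer_knob but blue or pink is not meant.

How it is judged (in metres and radians):
On the way:
1. the timer knob is fully home on the D-shaft, pointer on the side of the flat (z of timer_knob in the frame of shaft_tip below -0.0115 m and horizontal distance between timer_knob and shaft_tip below 0.003 m and x of pointer in the frame of shaft_tip above 0.024 m), for 0.2 s.
At the end, for the whole second after the job is handed in: The knob is home on the shaft (underside 11.5 mm or more below its tip, axes within 3 mm, pointer within 0.45 rad of the flat, upright within 0.12 rad), the dial rib within 12 mm of its start, and the fingers hold it (over 2.5 N) with the start shaft 4 mm or more of its 5 mm in, for the last second (all of step 1 and z of timer_knob in the frame of shaft_tip above -0.017 m and angle between the x axis of timer_knob and the x axis of shaft_tip, either way round below 0.45 rad and angle between timer_knob's own z axis and vertical below 0.12 rad and distance of dial_rib from where it was at the start of the episode below 0.012 m and value of joint start above 0.004 m and contact force between the fingers and timer_knob above 2.5 N); the arm keeps its last pose, push and grip.
It fails at once if the small knob, pin tin, ball or screwdriver is pushed more than 30 mm from its place (distance of any of heat_knob, pin_tin, dryer_ball_center, screwdriver from where it was at the start of the episode above 0.03 m).
It also fails if it takes over 38 s, if anything falls off the work surface, if the arm or the gripper's body presses on something with over 40 N, if the wrist force passes 120 N, or if a joint passes its speed limit or range.

## Working session

There is one attempt and no reset: what is moved stays moved. The work goes in short steps, Python scripts to look and compute and a tool call to move; the robot and the scene stay as the last step left them, time stands still between calls to the robot, and variables do not carry over. Pictures are saved under pics/ and viewed, at most 10 in all, crops included, and the job is handed in when it is done.

Besides the shell and the picture viewer there is one more tool, called after "Call:" in YAML: its name, and indented under it one key for each argument. move_arm: Moves the arm, as the interface text tells. Its arguments: {"type":"object","properties":{"plan":{"type":"array","items":{"type":"object","properties":{"xyz":{"type":"array","items":{"type":"number"}},"angular":{"type":"array","items":{"type":"number"}},"hand":{"type":"number"}}}}},"required":["plan"]}

```bash
mkdir -p pics
cat > h.py <<'E'
import numpy as np, cv2
from station import ctrl
def grab(n,f=None):
    c=ctrl.camera(n)
    np.savez('%s.npz'%(f or n),**c)
    if f: cv2.imwrite('pics/%s.png'%f,c['pixels'])
    return c
def world(c,u,v,z=None,wrist=False):
    K=np.array(c['intrinsics']);R=np.array(c['R']);t=np.array(c['t'])
    a=(u-K[0,2])/K[0,0];b=(v-K[1,2])/K[1,1]
    if wrist:
        r=np.hypot(a,b);s=np.sin(r)/r if r>1e-9 else 1;d=np.array([a*s,b*s,np.cos(r)])
    else: d=np.array([a,b,1.])
    o=-R.T@t;w=R.T@d
    if z is None:
        return o+w/d[2]*c['range_z'][int(v),int(u)]
    return o+w*(z-o[2])/w[2]
E
python3 - <<'E'
from h import *
for n in['scene','side','wrist']:
    c=grab(n,n+'0'); print(n,np.round(-c['R'].T@c['t'],3),c['intrinsics'].round(1).tolist())
o=ctrl.get_obs();print(o['time_s'],o['orientation'],o['force'])
E
```

```text
scene [1.027 0.758 0.773] [[468.1, 0.0, 319.7], [0.0, 468.1, 196.8], [0.0, 0.0, 1.0]]
side [-0.17  -0.843  0.864] [[499.0, 0.0, 328.1], [0.0, 499.0, 195.9], [0.0, 0.0, 1.0]]
wrist [0.675 0.081 0.373] [[309.7, 0.0, 323.1], [0.0, 309.7, 192.9], [0.0, 0.0, 1.0]]
0.15 [[-1.09801409e-05  9.99999078e-01 -1.35785538e-03]
 [ 9.99999998e-01  1.08988235e-05 -5.98939878e-05]
 [-5.98791336e-05 -1.35785604e-03 -9.99999076e-01]] [ 0.27704559 -0.25371342  0.73865446]
```

View pics/scene0.png

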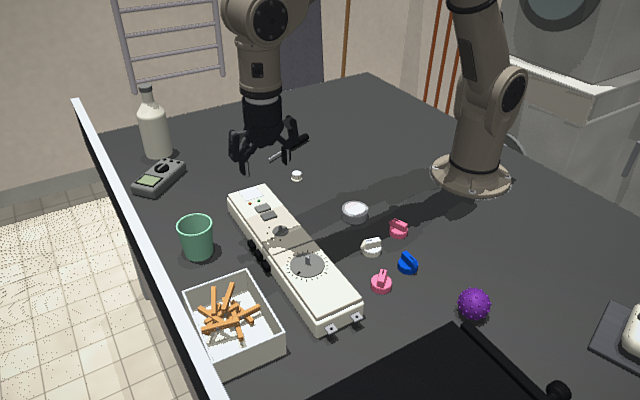

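View pics/wrist0.png

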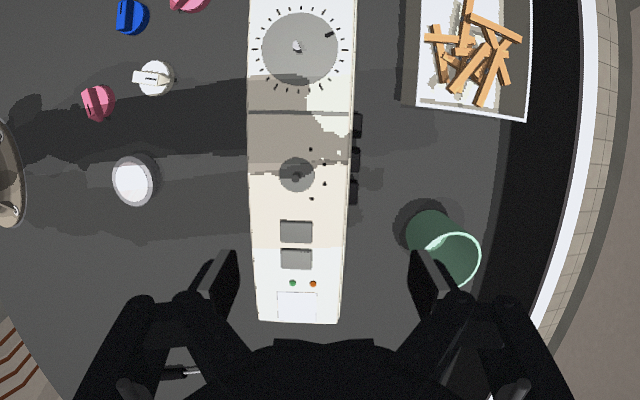

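The scene shows five knob candidates. The white one with a bar is at scene (371,246), wrist (153,77). The pink ones at scene (399,229) and (381,281) and the blue one at (407,263) are look-alikes. The small round white knob at (296,175) is the heat knob. The dial is at wrist (298,46), with its rib near (329,35). The white barred knob fits the description, so I'll confirm it in a crop.

Run:
```python
from h import *
w=cv2.imread('pics/wrist0.png');s=cv2.imread('pics/scene0.png')
a=cv2.resize(w[40:115,110:210],(800,600),interpolation=cv2.INTER_CUBIC)
b=cv2.resize(w[0:100,240:360],(720,600),interpolation=cv2.INTER_CUBIC)
c=cv2.resize(s[220:270,340:420],(640,400),interpolation=cv2.INTER_CUBIC)
o=np.zeros((600,800,3),np.uint8)
o[:300,:400]=cv2.resize(a,(400,300));o[:300,400:760]=cv2.resize(b,(360,300));o[300:,:480]=cv2.resize(c,(480,300))
cv2.imwrite('pics/crop1.png',o)
c=dict(np.load('wrist0.npz'))
for n,u,v,z in[('knob bar',152,77,.037),('shaft',297,46,.084),('rib',329,35,.063),('dial c',299,49,.063)]:print(n,world(c,u,v,z,True).round(4))
```

```text
knob bar [0.4732 0.1133 0.037 ]
shaft [0.6508 0.1264 0.084 ]
rib [0.6803 0.1407 0.063 ]
dial c [0.651  0.1266 0.063 ]
```

View pics/crop1.png

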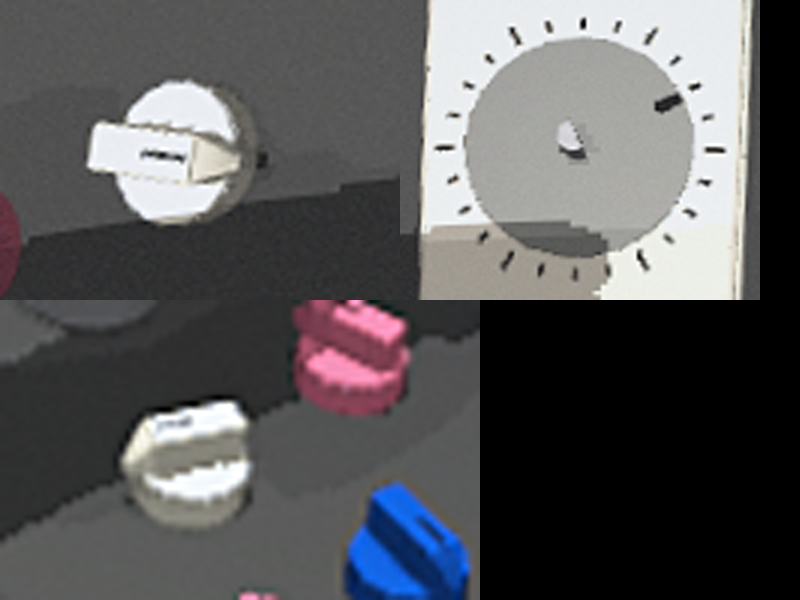

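The crop confirms it: the knob is white, has the dark line on its bar, and its nose points to image right (world +x, tilted slightly to -y). The rib is about 26° from world +x. I'm moving the wrist camera above the knob.

Call:
move_arm:
  plan:
    - {"xyz": [3, -3, 2], "angular": [0, 0, -10], "hand": 5}
    - {"xyz": [6, -6, 4], "angular": [0, 0, -20], "hand": 5}
    - {"xyz": [9, -9, 6], "angular": [0, 0, -30], "hand": 5}
    - {"xyz": [11.8, -12.5, 8], "angular": [0, 0, -40], "hand": 5}
    - {"xyz": [11.8, -12.5, 8], "angular": [0, 0, -50], "hand": 5}

```text
time_s: 0.78
tcp_pos: [0.5458, 0.1208, 0.1494]
orientation: [[-0.773, 0.634, -0.005], [0.634, 0.773, -0.0], [0.004, -0.003, -1.0]]
force: [1.0, -0.8, 0.4]
width: 0.0501
finger_force: 0.0
```

Call:
move_arm:
  plan:
    - {"xyz": [0, 0, 1], "angular": [0, 0, -10], "hand": 5}
    - {"xyz": [0, 0, 2], "angular": [0, 0, -20], "hand": 5}
    - {"xyz": [0, 0, 3], "angular": [0, 0, -30], "hand": 5}
    - {"xyz": [0, 0, 3], "angular": [0, 0, -35], "hand": 5}
    - {"xyz": [0, 0, 3], "angular": [0, 0, -35], "hand": 5}

```text
time_s: 1.4
tcp_pos: [0.5498, 0.1178, 0.121]
orientation: [[-0.996, 0.088, -0.001], [0.088, 0.996, 0.0], [0.001, -0.0, -1.0]]
force: [-0.2, 1.1, -0.3]
width: 0.0505
finger_force: 0.0
```

Run:
```python
from h import *
c=grab('wrist','wrist1');o=ctrl.get_obs()
print(o['time_s'],o['tcp_pos'].round(4),o['orientation'].round(3).tolist(),-c['R'].T@c['t'],c['R'][2])
```

```text
1.45 [0.55   0.1179 0.1212] [[-0.996, 0.089, -0.0], [0.089, 0.996, 0.0], [0.0, 0.0, -1.0]] [0.46931261 0.12544793 0.26341267] [ 0.31434269 -0.02752043 -0.94891058]
```

View pics/wrist1.png

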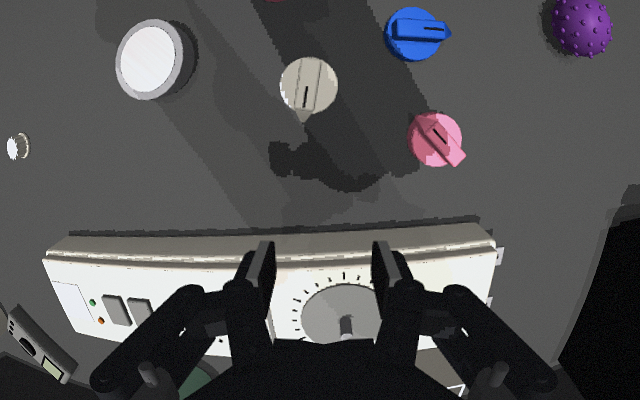

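The knob is at (308,88) with its nose at (303,121), almost directly below the camera. I'll measure it there.

Run:
```python
from h import *
from scipy.optimize import least_squares
c=dict(np.load('wrist1.npz'));im=c['pixels'];g=im.max(2)
x0,y0,x1,y1=270,45,350,135
m=np.zeros_like(g);m[y0:y1,x0:x1]=(g[y0:y1,x0:x1]>100)*255
cs,_=cv2.findContours(m,cv2.RETR_EXTERNAL,cv2.CHAIN_APPROX_NONE);k=max(cs,key=cv2.contourArea)[:,0]
print('area',cv2.contourArea(k),k.min(0),k.max(0))
P=np.array([world(c,u,v,.016,True)[:2] for u,v in k])
p0=np.array([.473,.116])
f=P
for i in range(3):
    r=least_squares(lambda q:np.hypot(*(f-q[:2]).T)-q[2],[*p0,.023],loss='soft_l1',f_scale=.0005).x
    d=np.abs(np.hypot(*(P-r[:2]).T)-r[2]);f=P[d<.0015]
print('circle',r,len(f),len(P))
far=P[np.argmax(np.hypot(*(P-r[:2]).T))];print('tip dir',np.degrees(np.arctan2(*(far-r[:2])[::-1])),np.hypot(*(far-r[:2])))
dm=(world(c,303,121,.02,True)-world(c,308,88,.037,True));print(dm)
crop=cv2.resize(im[45:135,270:350],(533,600),interpolation=cv2.INTER_CUBIC);cv2.imwrite('pics/crop2.png',crop)
```

```text
area 2643.5 [279  57] [337 121]
circle [0.46160319 0.11427279 0.02274107] 155 171
tip dir -16.444360976724177 0.02925837229136295
[ 0.02514944 -0.0071236  -0.017     ]
```

View pics/crop2.png

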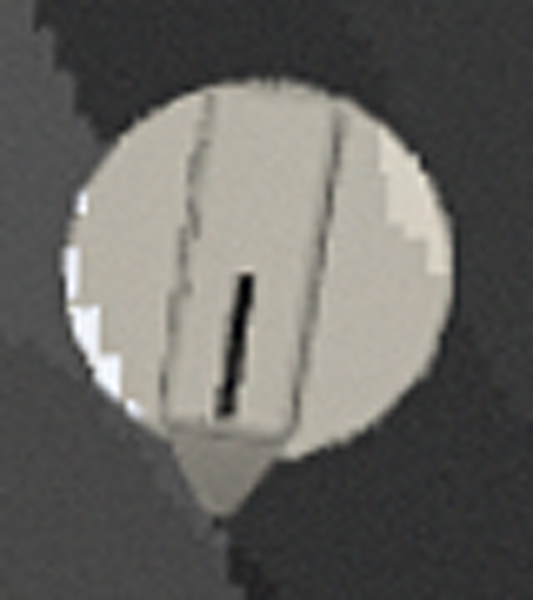

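Run:
```python
from h import *
c=dict(np.load('wrist1.npz'))
for a,b,z in[((307.0,86.2),(303.7,107.2),.037),((311.2,59.5),(304.8,109.2),.037)]:
    A=world(c,*a,z,True);B=world(c,*b,z,True);d=B-A;print(A,B,np.degrees(np.arctan2(d[1],d[0])))
print(world(c,303,121.5,.02,True))
# dial in overhead? print shaft from side views
for n,u in[('scene0',(306.5,258)),]:
    c=dict(np.load(n+'.npz'));print(world(c,*u,.084))
o=ctrl.get_obs();print(np.degrees(np.arctan2(o['orientation'][1,0],o['orientation'][0,0])))
```

```text
[0.46295705 0.11439765 0.037     ] [0.47802933 0.11058563 0.037     ] -14.193378068947753
[0.44370309 0.11916    0.037     ] [0.47956823 0.11123941 0.037     ] -12.453518664772707
[0.48988415 0.10782942 0.02      ]
[0.65444245 0.13045246 0.084     ]
174.87703967213602
```

Call:
move_arm:
  plan:
    - {"xyz": [4.5, -0.6, 0.5], "angular": [0, 0, 4], "hand": 5}
    - {"xyz": [8.8, -1.15, 2], "angular": [0, 0, 8], "hand": 5}
    - {"xyz": [8.8, -1.15, 5], "angular": [0, 0, 8], "hand": 5}
    - {"xyz": [8.8, -1.15, 8], "angular": [0, 0, 8], "hand": 5}
    - {"xyz": [8.8, -1.15, 10.1], "angular": [0, 0, 8], "hand": 5}

```text
time_s: 2.08
tcp_pos: [0.4612, 0.1142, 0.0195]
orientation: [[-0.974, 0.227, -0.0], [0.227, 0.974, -0.0], [0.0, -0.0, -1.0]]
force: [0.6, -0.5, 0.9]
width: 0.05
finger_force: 0.0
```

Call:
move_arm:
  plan:
    - {"xyz": [0, 0, 0], "angular": [0, 0, 0], "hand": 5}
    - {"xyz": [0, 0, 0], "angular": [0, 0, 0], "hand": 1}
    - {"xyz": [0, 0, 0], "angular": [0, 0, 0], "hand": 0.8}
    - {"xyz": [0, 0, 0], "angular": [0, 0, 0], "hand": 0.5}
    - {"xyz": [0, 0, 0], "angular": [0, 0, 0], "hand": 0.5}

```text
time_s: 2.7
tcp_pos: [0.4622, 0.1144, 0.0215]
orientation: [[-0.974, 0.225, 0.002], [0.225, 0.974, 0.0], [-0.002, 0.001, -1.0]]
force: [-1.4, -0.3, 5.6]
width: 0.0133
finger_force: 58.9
```

Call:
move_arm:
  plan:
    - {"xyz": [0, 0, -5], "angular": [0, 0, 0], "hand": 0.5}
    - {"xyz": [0, 0, -9], "angular": [0, 0, -4], "hand": 0.5}
    - {"xyz": [-4, 1.7, -13], "angular": [0, 0, -12], "hand": 0.5}
    - {"xyz": [-9, 3.9, -13], "angular": [0, 0, -20], "hand": 0.5}
    - {"xyz": [-14, 6, -13], "angular": [0, 0, -28], "hand": 0.5}

```text
time_s: 3.32
tcp_pos: [0.6134, 0.1413, 0.1523]
orientation: [[-0.965, -0.263, 0.003], [-0.263, 0.965, 0.0], [-0.003, -0.0, -1.0]]
force: [0.7, 0.6, -1.0]
width: 0.0133
finger_force: 58.8
```

Run:
```python
from h import *
o=ctrl.get_obs();print(o['tcp_pos'],o['orientation'],o['force'])
d=np.array([.723,.1615,.15])-o['tcp_pos'];print(o['orientation'].T@d*100)
```

```text
[0.61337154 0.14129201 0.15227247] [[-9.64917443e-01 -2.62537228e-01  2.92085138e-03]
 [-2.62537346e-01  9.64921769e-01  3.49911686e-04]
 [-2.91025792e-03 -4.29196678e-04 -9.99995673e-01]] [ 0.70057946  0.58955658 -1.04584794]
[-11.10811516  -0.92814475   0.25997433]
```

Call:
move_arm:
  plan:
    - {"xyz": [-5, -0.4, 0], "angular": [0, 0, -5], "hand": 0.5}
    - {"xyz": [-10, -0.8, 0], "angular": [0, 0, -10.5], "hand": 0.5}
    - {"xyz": [-11.1, -0.9, 0], "angular": [0, 0, -10.5], "hand": 0.5}
    - {"xyz": [-11.1, -0.9, 0], "angular": [0, 0, -10.5], "hand": 0.5}

```text
time_s: 3.82
tcp_pos: [0.7205, 0.1612, 0.1502]
orientation: [[-0.903, -0.43, -0.001], [-0.43, 0.903, 0.0], [0.0, 0.0, -1.0]]
force: [-0.2, -0.5, -0.9]
width: 0.0134
finger_force: 58.8
```

Run:
```python
from h import *
c=grab('wrist','wrist2');o=ctrl.get_obs()
print(o['time_s'],o['tcp_pos'].round(4),o['orientation'].round(4).tolist(),o['force'])
```

```text
3.875 [0.7198 0.1612 0.1503] [[-0.9028, -0.4301, -0.0009], [-0.4301, 0.9028, -0.0002], [0.0009, 0.0002, -1.0]] [-0.82688858  0.42981711 -0.20987116]
```

View pics/wrist2.png

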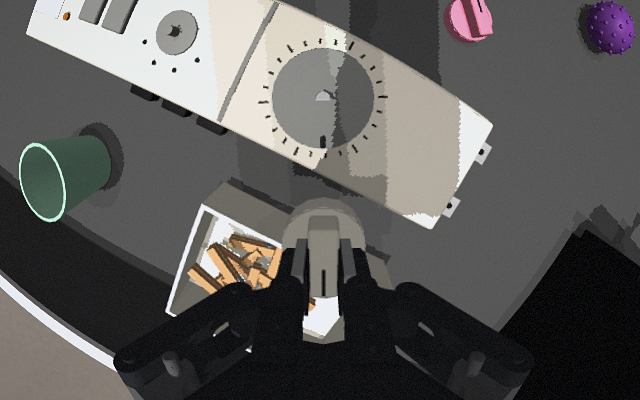

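The held knob is visible with its bar line at (323,283). The shaft is at (324,97), and the rib at (322,141) is on the nose's side. I'll enlarge both.

Run:
```python
from h import *
im=cv2.imread('pics/wrist2.png')
a=cv2.resize(im[75:155,285:365],(400,400),interpolation=cv2.INTER_CUBIC)
b=cv2.resize(im[195:315,275:355],(400,600),interpolation=cv2.INTER_CUBIC)
o=np.zeros((600,800,3),np.uint8);o[:400,:400]=a;o[:,400:]=b;cv2.imwrite('pics/crop3.png',o)
```

```text
(no output)
```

View pics/crop3.png

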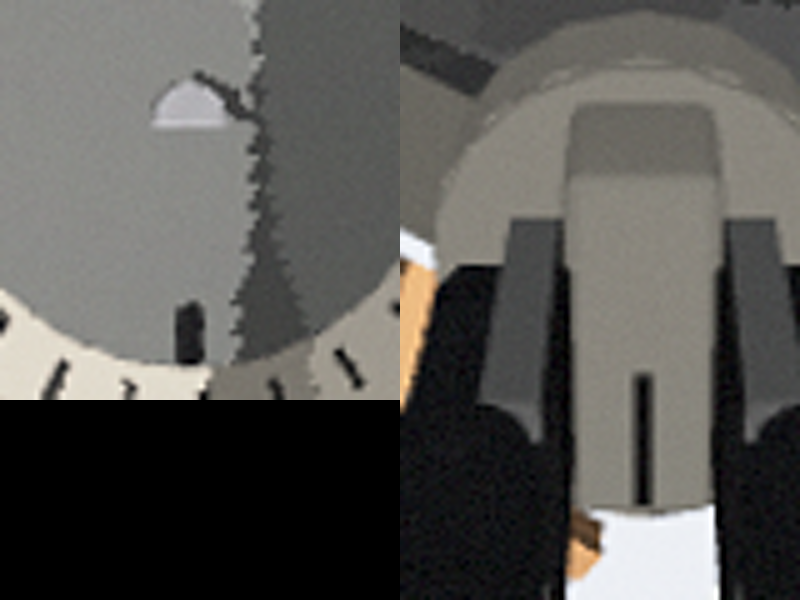

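Run:
```python
from h import *
c=dict(np.load('wrist2.npz'));o=ctrl.get_obs();T=o['tcp_pos'];Ro=o['orientation']
def tf(u,v,z,l):
    p=world(c,u,v,z,True);print(l,p.round(4),(Ro.T@(p-T)*1000).round(2));return p
z=T[2]+.0155
tf(324,230,z,'barback');tf(324,297.4,z,'barfront');tf(323.6,270,z,'line0');tf(323.6,296,z,'line1')
tf(323,98.8,.084,'shaft');tf(323,100.4,.084,'flat');tf(323,91.2,.084,'apex');tf(323,141.6,.066,'rib')
# back of base top edge, z underside+.017
tf(275+245/5,195+62/5,T[2]-.0215+.017,'baseback')
# dial circle
```

```text
barback [0.7014 0.153  0.1658] [ 20.22   0.49 -15.48]
barfront [0.7359 0.1695 0.1658] [-18.05   0.56 -15.52]
line0 [0.7208 0.162  0.1658] [ -1.23   0.33 -15.5 ]
line1 [0.7351 0.1689 0.1658] [-17.13   0.35 -15.52]
shaft [0.6508 0.1283 0.084 ] [ 7.635e+01 -4.000e-02  6.638e+01]
flat [0.6518 0.1288 0.084 ] [ 7.527e+01 -3.000e-02  6.638e+01]
apex [0.6462 0.1261 0.084 ] [ 8.147e+01 -4.000e-02  6.639e+01]
rib [0.6796 0.1421 0.066 ] [ 4.442e+01 -4.000e-02  8.435e+01]
baseback [0.6984 0.1516 0.1458] [23.44  0.53  4.52]
```

The shaft's flat and rib line up with the tool's -x, as the held nose does, so no further turn is needed. I'm moving above the shaft.

Call:
move_arm:
  plan:
    - {"xyz": [4, 0, 0], "angular": [0, 0, 0], "hand": 0.5}
    - {"xyz": [7.6, -0.05, 0], "angular": [0, 0, 0], "hand": 0.5}
    - {"xyz": [7.6, -0.05, 2], "angular": [0, 0, 0], "hand": 0.5}
    - {"xyz": [7.6, -0.05, 4.1], "angular": [0, 0, 0], "hand": 0.5}
    - {"xyz": [7.6, -0.05, 4.1], "angular": [0, 0, 0], "hand": 0.5}

```text
time_s: 4.5
tcp_pos: [0.6509, 0.128, 0.1067]
orientation: [[-0.902, -0.431, -0.004], [-0.431, 0.902, -0.001], [0.004, 0.001, -1.0]]
force: [0.2, -0.6, -0.7]
width: 0.0134
finger_force: 58.7
```

Run:
```python
from h import *
o=ctrl.get_obs();print(o['tcp_pos'].round(4),o['orientation'].round(4).tolist(),o['force'])
a=grab('scene','scene3');b=grab('side','side3')
def pj(c,p):
    q=c['R']@p+c['t'];q=c['intrinsics']@q;return (q/q[2])[:2]
p=np.array([.6508,.1283,.09])
out=np.zeros((600,800,3),np.uint8)
for i,c in enumerate((a,b)):
    u=pj(c,p).round().astype(int);print(u)
    out[:400,i*400:i*400+400]=cv2.resize(c['pixels'][u[1]-40:u[1]+40,u[0]-40:u[0]+40],(400,400),interpolation=cv2.INTER_CUBIC)
cv2.imwrite('pics/crop4.png',out[:400])
```

```text
[0.6509 0.128  0.1067] [[-0.9024, -0.431, -0.0042], [-0.431, 0.9024, -0.0008], [0.0041, 0.0011, -1.0]] [ 0.18616705 -0.61292264 -0.70770448]
[307 255]
[338 153]
```

View pics/crop4.png

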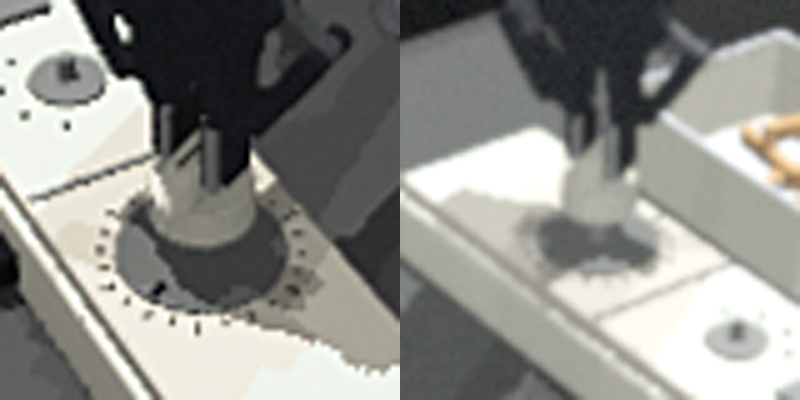

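The knob hovers just over the shaft in both views, with the rib still in place. I'm lowering it gently.

Call:
move_arm:
  plan:
    - {"xyz": [0, 0, 0.15], "angular": [0, 0, 0], "hand": 0.5}
    - {"xyz": [0, 0, 0.3], "angular": [0, 0, 0], "hand": 0.5}
    - {"xyz": [0, 0, 0.4], "angular": [0, 0, 0], "hand": 0.5}
    - {"xyz": [0, 0, 0.4], "angular": [0, 0, 0], "hand": 0.5}

```text
time_s: 5.1
tcp_pos: [0.6524, 0.128, 0.1053]
orientation: [[-0.903, -0.43, 0.0], [-0.43, 0.903, -0.0], [-0.0, -0.0, -1.0]]
force: [0.2, -0.8, -0.6]
width: 0.0133
finger_force: 58.7
```

Call:
move_arm:
  plan:
    - {"xyz": [0, 0, 0], "angular": [0, 0, 0], "hand": 0.5}
    - {"xyz": [0, 0, 0], "angular": [0, 0, 0], "hand": 0.5}

```text
time_s: 5.35
tcp_pos: [0.6525, 0.1281, 0.1054]
orientation: [[-0.903, -0.43, 0.0], [-0.43, 0.903, 0.0], [-0.0, -0.0, -1.0]]
force: [0.6, 0.9, -0.2]
width: 0.0134
finger_force: 58.7
```

Call:
move_arm:
  plan:
    - {"xyz": [0.11, 0.05, 0], "angular": [0, 0, 0], "hand": 0.5}
    - {"xyz": [0.11, 0.05, 0.1], "angular": [0, 0, 0], "hand": 0.5}
    - {"xyz": [0.11, 0.05, 0.2], "angular": [0, 0, 0], "hand": 0.5}
    - {"xyz": [0.11, 0.05, 0.3], "angular": [0, 0, 0], "hand": 0.5}
    - {"xyz": [0.11, 0.05, 0.3], "angular": [0, 0, 0], "hand": 0.5}

```text
time_s: 5.98
tcp_pos: [0.6511, 0.128, 0.1021]
orientation: [[-0.903, -0.43, -0.0], [-0.43, 0.903, -0.0], [0.0, 0.0, -1.0]]
force: [-0.5, -0.6, -1.0]
width: 0.0133
finger_force: 58.7
```

Call:
move_arm:
  plan:
    - {"xyz": [0, 0, 0.1], "angular": [0, 0, 0], "hand": 0.5}
    - {"xyz": [0, 0, 0.2], "angular": [0, 0, 0], "hand": 0.5}
    - {"xyz": [0, 0, 0.3], "angular": [0, 0, 0], "hand": 0.5}
    - {"xyz": [0, 0, 0.3], "angular": [0, 0, 0], "hand": 0.5}

```text
time_s: 6.48
tcp_pos: [0.6511, 0.128, 0.0992]
orientation: [[-0.903, -0.43, -0.0], [-0.43, 0.903, 0.0], [0.0, 0.0, -1.0]]
force: [0.8, -0.4, -0.2]
width: 0.0134
finger_force: 58.7
```

Call:
move_arm:
  plan:
    - {"xyz": [0, 0, 0.2], "angular": [0, 0, 0], "hand": 0.5}
    - {"xyz": [0, 0, 0.4], "angular": [0, 0, 0], "hand": 0.5}
    - {"xyz": [0, 0, 0.6], "angular": [0, 0, 0], "hand": 0.5}
    - {"xyz": [0, 0, 0.8], "angular": [0, 0, 0], "hand": 0.5}
    - {"xyz": [0, 0, 0.8], "angular": [0, 0, 0], "hand": 0.5}

```text
time_s: 7.1
tcp_pos: [0.6512, 0.1281, 0.0915]
orientation: [[-0.903, -0.431, 0.0], [-0.431, 0.903, -0.0], [0.0, -0.0, -1.0]]
force: [-0.9, -0.0, 1.9]
width: 0.0135
finger_force: 59.0
```

Call:
move_arm:
  plan:
    - {"xyz": [0, 0, 0.1], "angular": [0, 0, 0], "hand": 0.5}
    - {"xyz": [0, 0, 0.25], "angular": [0, 0, 0], "hand": 0.5}
    - {"xyz": [0, 0, 0.4], "angular": [0, 0, 0], "hand": 0.5}
    - {"xyz": [0, 0, 0.55], "angular": [0, 0, 0], "hand": 0.5}
    - {"xyz": [0, 0, 0.55], "angular": [0, 0, 0], "hand": 0.5}

```text
time_s: 7.72
tcp_pos: [0.6514, 0.1281, 0.0864]
orientation: [[-0.903, -0.43, 0.0], [-0.43, 0.903, -0.0], [-0.0, -0.0, -1.0]]
force: [-2.4, -0.4, 8.0]
width: 0.0138
finger_force: 60.0
```

Call:
move_arm:
  plan:
    - {"xyz": [0, 0, 0.1], "angular": [0, 0, 0], "hand": 0.5}
    - {"xyz": [0, 0, 0.2], "angular": [0, 0, 0], "hand": 0.5}
    - {"xyz": [0, 0, 0.2], "angular": [0, 0, 0], "hand": 0.5}
    - {"xyz": [0, 0, 0.2], "angular": [0, 0, 0], "hand": 0.5}

```text
time_s: 8.22
tcp_pos: [0.6516, 0.1282, 0.0861]
orientation: [[-0.903, -0.43, 0.001], [-0.43, 0.903, -0.0], [-0.001, -0.001, -1.0]]
force: [-6.3, -2.3, 18.5]
width: 0.0133
finger_force: 61.4
```

Run:
```python
from h import *
o=ctrl.get_obs();print(o['tcp_pos'].round(4),o['force'],o['wrist_torque'])
a=grab('scene','scene5')
b=grab('wrist','wrist5')
out=np.zeros((400,800,3),np.uint8)
out[:,:400]=cv2.resize(a['pixels'][215:295,267:347],(400,400),interpolation=cv2.INTER_CUBIC)
out[:,400:]=cv2.resize(b['pixels'][185:345,243:403],(400,400),interpolation=cv2.INTER_CUBIC)
cv2.imwrite('pics/crop5.png',out)
```

```text
[0.6516 0.1282 0.0861] [-6.32487094 -2.29061018 18.51794174] [-0.58686932  1.59263095  0.01117244]
```

View pics/crop5.png

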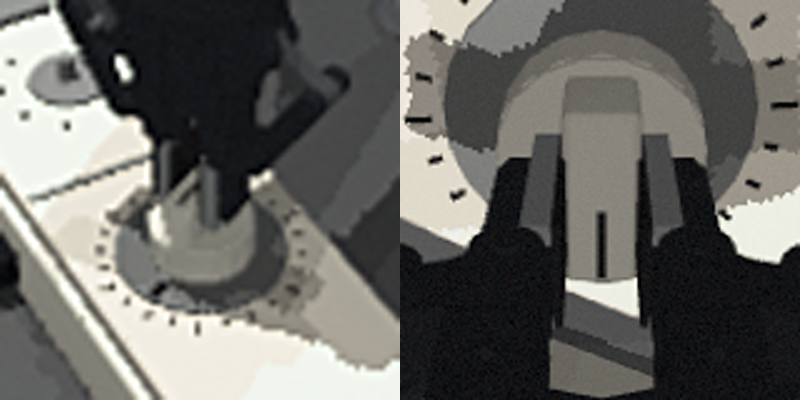

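The knob is seated over the dial centre. It hit a hard stop at TCP z 0.086, which is 5 mm past home, with 18 N against it. The rib has not moved. Handing in.

```bash
python3 -c "
from station import ctrl
print(ctrl.job_done())"
```

```text
the job is handed in; nothing more can be done
None
```

The timer knob is on the D-shaft, fully home with its pointer on the flat's side, and held pressed to the push-to-start stop with the dial rib unmoved; I handed the job in at about 8 s, and no verdict was returned.

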